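Lever open the coffee-pod tin and lay the palette knife on its rest

ROBOT

A 7-joint arm with a two-finger parallel gripper is mounted at the origin on the work surface. World frame = base frame: x ahead of the robot, y to its left, z up, the work surface at z = 0. Lengths are in m, angles in rad, forces in N, time in s.
With the tool pointing down it reaches from about 0.4 to 0.875 m from the base axis. Payload 19.3 kg.
Tool frame: the origin (TCP) lies midway between the tips of the shut fingers; the grasp point (between the pads) lies 19 mm behind it; z points along the fingers, y is the direction in which the jaws open and shut (so a half turn about z gives the same grasp; the last joint's range is limited). The gripper opens to 85 mm and grips with 20 to 120 N. Pads are 22 mm wide; open, the fingers measure 114 mm over their backs; the gripper's body (76 mm by 85 mm) begins 54 mm behind the grasp point. The pads swing forward as they close: fully open they stand 13 mm farther back than shut.
Start: joints at [1.107, 0.521, -0.036, 1.599, 0.021, 1.021, -0.113], TCP at [0.24, -0.577, 0.231] pointing down, gripper open.
Joint ranges: [-2.91, 2.91], [-0.3, 2.13], [-1.5, 1.42], [0.17, 2.43], [-1.26, 4.41], [0.16, 1.93], [-2.52, 2.52]. Speed limits (rad/s): [1.89, 1.89, 2.39, 2.39, 3.01, 3.01, 3.01].

INTERFACE

Orientations are given as [roll, pitch, yaw] about the fixed x, y, z axes, in that order (R = Rz(yaw) Ry(pitch) Rx(roll)).
In Python, from workcell import telemetry, cams, workorder gives the robot as it stands. The module is installed in compiled form; this text tells all that it offers.
- The arm moves only by the tool apply_moves, never from a script. Its argument "steps" is a list of rows, each a list of 4 numbers: the shift along the tool's x, y, z in cm, then the turn about the tool's z in rad. A call has exactly 10 rows; each row is the pose to reach, as a shift and turn from the pose commanded when the call began, along the tool's axes at that moment; what a row does not reach only later rows make up. A row lasts 1/12 s, in which the tool goes at most 41.7 mm and 7.16 degrees, less where a joint would pass 70% of its speed; a pose out of reach is approached as far as the arm can. A call with a gripper value outside its range is refused whole. "claw" is the closure, from 0 (fully open) to 1 (shut), set as the call begins (left out, the last holds). The fingers move at their own pace and stop on an object; "force" is the grip in N (left out, the last holds). Time passes only in rows, so rows that repeat a pose let the fingers close, or fill a call up. It gives the time, the measured TCP pose, the force and the opening at its end, in the units of the state.
- telemetry.observe(): the state, without advancing time (a new reading comes with each control period).
- cams.grab_frame(name): name is "scene" or "top"; returns a dict with "color" (420x560x3 uint8, red, green, blue), "mtx" (3x3 intrinsics, pixels), "eye" and "orientation" of the camera in the world. Camera axes: x right, y down, z forward; pixel columns grow to the right and rows downward; lengths in m; the calibration is good to about 2 mm. A picture is of the moment at which its call begins. There is no depth.
- workorder.job_done(): hands the job in, once; it reports no verdict.
Trained networks look in the newest picture that a camera, given by its name, has taken for a name from the list of things; names that differ only in an ending like _2 or _b are one class to them, and where a whole thing is asked for, a point or a joint stands for the part that bears it (a point fixed in the world has none). Each returns a list of dicts, best first, with "score" (0 to 1); they miss things now and then, are a little off and sometimes report something else, mostly with a low value. They report only what shows in the picture. A call takes as long as a camera call. They do not tell look-alikes from the thing itself.
- cams.find_in(camera, name): "box" ([left, top, width, height] in pixels, round what is visible of it).
- cams.pinpoint(camera, name): "uv" ([column, row] in pixels: a listed point, or the origin of a listed thing).
The state is a dict: "clock": time; "qpos": joint angles; "qd": joint speeds; "joint_efforts": joint torques, N m; "position": TCP position; "tool_rot": TCP orientation; "force": force on the tool from outside, world axes, zero at the start; "moment": the same for the moment, N m; "grip_width": finger opening in m.
Only numpy, scipy, OpenCV 4.12 (cv2) and the standard library are available. Lean on these libraries where they do the work, as an engineer would, in place of code of your own. Each camera call takes 0.05 s, during which the arm holds its last target. There are 200 camera calls.

TASK

Use the palette knife to lever open the hinged lid of the coffee-pod tin, and swing it back until it stands about upright and stays there; the gripper itself must not touch the tin or its lid. Then lower the knife flat onto both wire bars of the knife rest, clear of the counter, and let go only once it lies there; do not drop it. Do not disturb the other things on the counter.

Things in the scene. Friction and masses are not known exactly. Their poses are not given: they have to be found in the camera images.
- knife: Palette knife lying flat, 225 long, about 120 g: black handle 105 long, 20 wide, 20 tall, then a flat steel blade 120 long, 28 wide, 3 thick. Handle and blade share one flat underside. Origin: on the underside below the centre of mass, in the handle, 23 behind the blade's start. x points along the blade (tip at x = +143, handle's end at x = -82), z up.
- knife_tip (a point): Middle of the blade's end edge, on its underside, 143 along x from the knife's origin.
- tin: Dark steel pod tin, fixed: 120 deep (x), 140 wide (y), 66 tall, flat hinged lid on top. Origin: centre of underside; x points to the hinge side, the lid's free edge faces -x, towards the robot. The lid's edge (x = -74) projects 14 beyond the front wall (x = -60). Under it a rolled shoulder projects 6, its top at height 50: a slot 16 high (height 50 to 66) is open to the front for the blade.
- lid_lip (a point): Middle of the lid's free edge, on the lid's underside; it moves with the lid. 134 from the hinge. The lid is 5 thick, 146 wide, flat, without a handle.
- lid_hinge (a point): Middle of the lid's hinge axis, which runs along the tin's y at the top of the back wall (tin x = +60, height 66), in the plane of the lid's underside. Fixed on the tin.
- lid (a joint): Opening angle of the lid, rad: 0 shut, 1.57 upright, stop at 1.8. The hinge is stiff: the lid stays where it is left; lifting its free edge takes about 2 N.
- rest: Knife rest, fixed: wooden base 110 x 76 x 8 and two steel wire bars, 6 thick, along its y at x = -42 and +42, tops at height 70. Each bar is held by two wire posts at y = -28 and +28 that rise to height 86 and leave 50 clear between them. The knife lies along the rest's x, either way round. Origin: centre of the base's underside.
- rest_top (a point): Midway between the two bars, at the height of their tops (70); the knife's centre of mass belongs about here.
- can_a: Bystander: green drink can, 54 across, 125 tall. Origin: centre of its underside.
- can_b: Bystander: another such can. Origin: centre of its underside.
- mug: Bystander: white mug, 80 across, 90 tall. Origin: centre of its underside.
- sugar_jar: Bystander: glass jar with steel cap, 70 across, 85 tall. Origin: centre of its underside.
- paper_cups: Bystander: upside-down stack of paper cups, 78 across, 110 tall. Origin: centre of its underside.
- teaspoon: Bystander: teaspoon lying flat, 150 long (not the tool for this job). Origin: centre of its underside.
- tea_carton: Bystander: cardboard carton, 70 x 120 x 75. Origin: centre of its underside.
Not all that is in view belongs to the job. Of the things shaped like the knife, the black one is meant.

How it is judged:
By the outcome, as a careful person would: the job done as asked, in the order asked, and still so for the second after the job is handed in, with the robot touching nothing.
It also fails if it takes over 51 s, if anything falls off the work surface, if the arm or the gripper's body presses on something with over 40 N, if the wrist force passes 120 N, or if a joint passes its speed limit or range.

## Working session

There is one attempt and no reset: what is moved stays moved. The work goes in short steps, Python scripts to look and compute and a tool call to move; the robot and the scene stay as the last step left them, time stands still between calls to the robot, and variables do not carry over. Pictures are saved under pics/ and viewed, about 8 in all and at most 12, crops included, and the job is handed in when it is done.

Besides the shell and the picture viewer there is one more tool, called as name(argument=value, ...) on one line, values as JSON. apply_moves: Moves the arm, as the interface text tells. Its arguments: {"type":"object","properties":{"steps":{"type":"array"},"claw":{"type":"number"},"force":{"type":"number"}},"required":["steps"]}

```bash
mkdir -p pics; cat > h.py <<'E'
import numpy as np, cv2
from scipy.spatial.transform import Rotation as Ro
from workcell import telemetry, cams, workorder
def grab(n,save=None):
    f=cams.grab_frame(n)
    if save: cv2.imwrite('pics/'+save,cv2.cvtColor(f['color'],cv2.COLOR_RGB2BGR))
    return f
def rot(f):
    o=np.array(f['orientation'],float)
    return o if o.shape==(3,3) else Ro.from_euler('xyz',o).as_matrix()
def ray(f,uv):
    d=np.linalg.inv(np.array(f['mtx']))@np.array([uv[0],uv[1],1.]); return np.array(f['eye'],float),rot(f)@(d/np.linalg.norm(d))
def atz(f,uv,z):
    e,d=ray(f,uv); return e+d*(z-e[2])/d[2]
def tri(fs,uvs):
    A=np.zeros((3,3));b=np.zeros(3);rs=[ray(f,u) for f,u in zip(fs,uvs)]
    for e,d in rs:
        P=np.eye(3)-np.outer(d,d);A+=P;b+=P@e
    p=np.linalg.solve(A,b);return p,[np.linalg.norm((np.eye(3)-np.outer(d,d))@(p-e)) for e,d in rs]
def proj(f,p):
    c=rot(f).T@(np.array(p)-np.array(f['eye']));q=np.array(f['mtx'])@c;return q[:2]/q[2]
E
python3 - <<'E'
from h import *
np.set_printoptions(precision=4,suppress=True)
print(telemetry.observe())
fs={n:grab(n,n+'0.png') for n in('scene','top')}
for n,f in fs.items(): print(n,f['mtx'],f['eye'],f['orientation'])
for t in ['knife','knife_tip','tin','lid_lip','lid_hinge','rest','rest_top','can_a','mug','sugar_jar','paper_cups','teaspoon','tea_carton']:
    r={n:cams.pinpoint(n,t) for n in fs}
    print(t,{n:[(np.round(x['uv'],1).tolist(),round(x['score'],2)) for x in v] for n,v in r.items()})
    if all(r.values()):
        p,e=tri(list(fs.values()),[r[n][0]['uv'] for n in fs]);print('   ',p,np.round(e,4))
E
```

```text
{'clock': 0.0, 'qpos': array([ 1.1068,  0.5221, -0.0363,  1.6   ,  0.0212,  1.0211, -0.1128]), 'qd': array([-0.0018,  0.0009, -0.0011, -0.0013, -0.0007,  0.0006, -0.0005]), 'joint_efforts': array([ -0.0005, -92.7118,   1.9796, -36.9931,   0.0178,   0.0082,
         0.0001]), 'position': array([ 0.2397, -0.5769,  0.2307]), 'tool_rot': array([-3.1405,  0.0001,  0.3937]), 'force': array([-0.026 ,  0.2269, -0.2489]), 'moment': array([-0.0251, -0.0504,  0.0135]), 'grip_width': 0.08551711189037307}
scene [[457.4489   0.     282.3371]
 [  0.     457.4489 207.6832]
 [  0.       0.       1.    ]] [ 1.4629 -0.1712  0.7018] [-2.1435 -0.0027  1.4104]
top [[418.6465   0.     279.6609]
 [  0.     418.6465 206.9056]
 [  0.       0.       1.    ]] [ 0.4495 -0.0222  1.4694] [-3.1138  0.0028 -1.589 ]
knife {'scene': [([390.3, 176.2], 0.8), ([273.4, 206.2], 0.74), ([373.3, 213.2], 0.61)], 'top': [([163.5, 277.8], 0.75), ([278.9, 236.2], 0.69), ([206.6, 137.8], 0.66), ([205.2, 222.0], 0.56)]}
    [ 0.2468  0.3864 -0.0074] [0.0076 0.0076]
knife_tip {'scene': [([370.7, 245.7], 0.92), ([321.7, 212.6], 0.87
[... 1050 characters left out ...]
': [([406.5, 285.6], 0.69), ([454.1, 266.5], 0.54)], 'top': [([205.2, 136.3], 0.95)]}
    [ 0.7442  0.2362 -0.0063] [0.0044 0.0044]
sugar_jar {'scene': [([191.6, 239.4], 0.71), ([97.8, 283.5], 0.66)], 'top': [([405.0, 160.0], 0.92)]}
    [ 0.6373 -0.3259  0.1334] [0.0936 0.0936]
paper_cups {'scene': [([475.9, 246.5], 0.95)], 'top': [([142.3, 169.0], 0.66)]}
    [ 0.633   0.4634 -0.0072] [0.0016 0.0016]
teaspoon {'scene': [([100.3, 236.4], 0.74)], 'top': [([204.9, 217.4], 0.75), ([407.9, 214.7], 0.63)]}
    [ 0.5839 -0.1043  0.2337] [0.327 0.327]
tea_carton {'scene': [([455.4, 264.1], 0.6), ([190.0, 239.7], 0.56)], 'top': [([166.1, 150.0], 0.93)]}
    [ 0.6973  0.3753 -0.0002] [0.0029 0.0029]
```

```bash
python3 -c "
import cv2
for n in('scene','top'):
    i=cv2.imread(f'pics/{n}0.png');cv2.imwrite(f'pics/{n}0b.png',cv2.resize(i,(800,600),interpolation=cv2.INTER_CUBIC))"
```

```text
(no output)
```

View pics/scene0b.png

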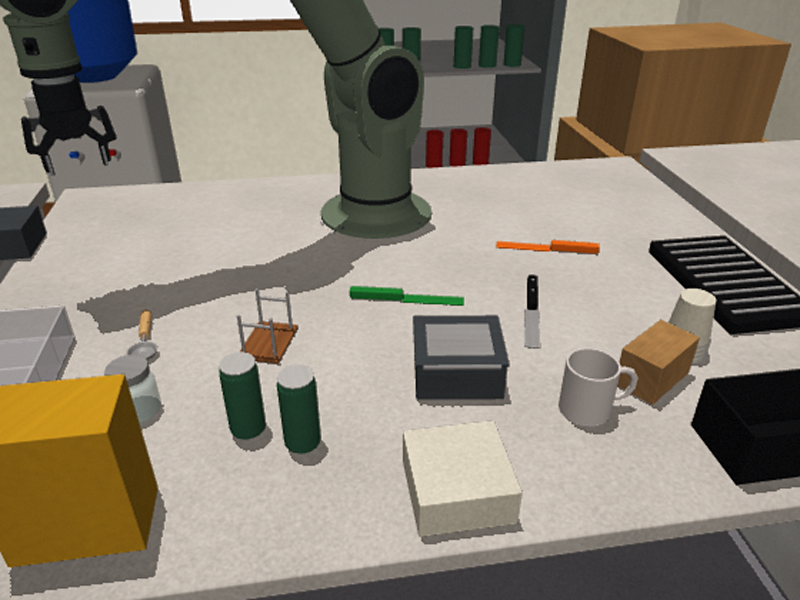

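View pics/top0b.png

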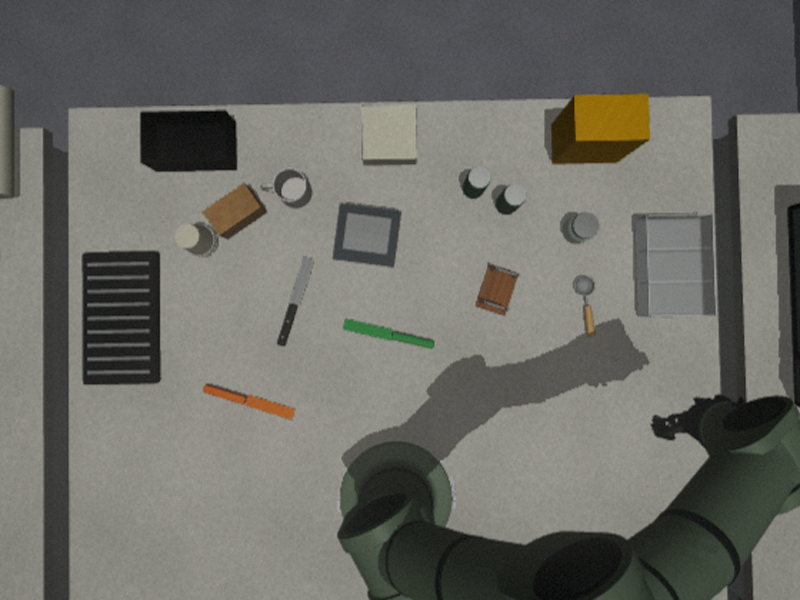

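Scene (800-wide): the black knife's handle end is at (532,278) and its tip at (533,346). The tin is at (460,357) and the rest at (267,325). In the top view, the black knife runs from (282,343) to its tip at (308,258), the tin is at (367,235) and the rest at (497,288). The green and orange knives are decoys. Next I'll segment for precise poses.

```bash
cat > m.py <<'E'
from h import *
np.set_printoptions(precision=4,suppress=True)
fs={n:grab(n) for n in('scene','top')}
T,S=fs['top'],fs['scene']
def rect(f,mask,box,z,lab):
    m=np.zeros(mask.shape,np.uint8);x,y,w,h=box;m[y:y+h,x:x+w]=mask[y:y+h,x:x+w]*255
    n,l,st,_=cv2.connectedComponentsWithStats(m);k=1+np.argmax(st[1:,4])
    pts=np.argwhere(l==k)[:,::-1].astype(float)
    W=np.array([atz(f,p,z)[:2] for p in pts]).astype(np.float32)
    (c,s,a)=cv2.minAreaRect(W);ev=np.linalg.eigh(np.cov(W.T))[1][:,1]
    print(lab,len(pts),'c',np.array(c),'size',np.array(s),'ang',a,'mean',W.mean(0),'pca yaw',np.degrees(np.arctan2(ev[1],ev[0])))
    return l==k
for n,f in fs.items():
    f['g']=f['color'].astype(int)
g=T['g'];dark=g.max(2)<60
rect(T,dark,(188,205,30,45),0.018,'handle top')
rect(S,S['g'].max(2)<60,(355,185,35,40),0.012,'handle scene')
r=rect(T,(g.max(2)<75),(225,135,65,60),0.071,'tin')
br=(g[...,0]-g[...,2]>40)
rect(T,br,(325,175,50,55),0.008,'restbase')
# gray sample for blade
print(g[180:214:4,203:222].sum(2)//3)
i=cv2.cvtColor(T['color'],cv2.COLOR_RGB2BGR)
a=cv2.resize(i[130:245,190:290],None,fx=5,fy=5,interpolation=cv2.INTER_CUBIC)[:,:400]
a=cv2.resize(i[125:250,190:290],(400,500),interpolation=cv2.INTER_CUBIC)
b=cv2.resize(i[165:240,320:380],(400,500),interpolation=cv2.INTER_CUBIC)
cv2.imwrite('pics/crop1.png',np.hstack([a,b]))
E
python3 m.py
```

```text
handle top 148 c [0.4249 0.2556] size [0.0187 0.1017] ang 70.7733383178711 mean [0.4255 0.2551] pca yaw 161.35330596475487
handle scene 157 c [0.4277 0.254 ] size [0.0172 0.1247] ang 71.14826965332031 mean [0.4312 0.2532] pca yaw 161.3083530245806
tin 802 c [0.6349 0.0556] size [0.143  0.1337] ang 81.43345642089844 mean [0.6314 0.0566] pca yaw 80.48744216248863
restbase 445 c [ 0.507 -0.258] size [0.0728 0.0785] ang 70.34274291992188 mean [ 0.507  -0.2582] pca yaw -164.6107061956364
[[141 142 143 141 141 147 151 150 143 111 113 116 137 127 120 123 140 145
  140]
 [143 143 142 146 142 144 143 141 126 118 118 125 121 121 121 124 112 137
  142]
 [148 145 143 142 144 142 140 129 121 118 125 121 119 122 131 133 140 137
  143]
 [146 147 146 146 139 125 122 124 121 123 123 122 121 127 128 140 144 143
  142]
 [140 144 142 144 116 117 120 122 124 122 125 125 124 139 138 138 141 144
  139]
 [143 143 129 124 123 120 123 126 122 124 130 105 132 144 142 140 142 143
  145]
 [142 136 127 120 124 121 121 122 125 136 135 143 145 144 144 142 142 144
  146]
 [126 121 121 121 120 123 123 120 115 136 141 142 140 140 143 138 139 136
  141]
 [ 89  83  86 103 120 121 123 111 134 144 143 143 146 145 144 140 136 139
  145]]
```

View pics/crop1.png

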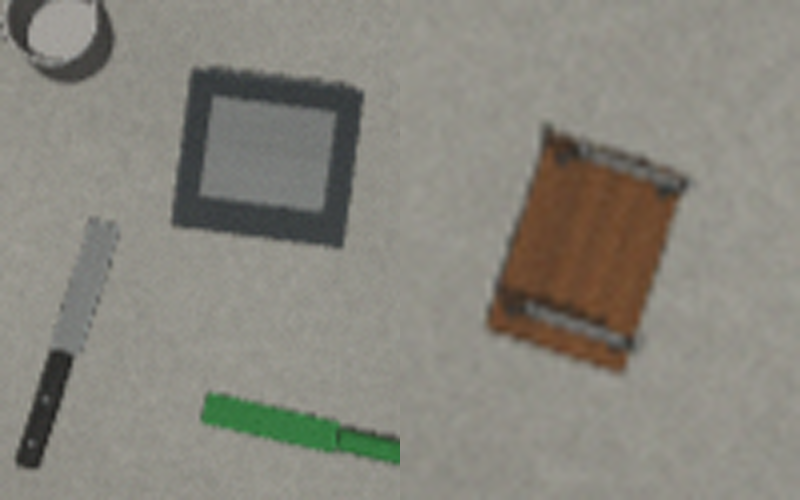

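The crops show the knife blade pointing +x and slightly right (tip at crop (105,222)). The tin is rotated by a similar amount, and the rest's two bars run from (548,133) to (688,185) and from (500,300) to (630,345).

```bash
cat >> h.py <<'E'
def go(*targets):
    s=telemetry.observe();p=np.array(s['position']);R=Ro.from_euler('xyz',s['tool_rot']).as_matrix();y0=s['tool_rot'][2]
    print('t',round(s['clock'],2),'pos',np.round(p,4),'rpy',np.round(s['tool_rot'],3),'F',np.round(s['force'],1),'w',round(s['grip_width'],4))
    for x,y,z,yaw in targets: print(np.round(100*R.T@(np.array([x,y,z])-p),2), round(-(yaw-y0),3))
E
python3 - <<'E'
from h import *
np.set_printoptions(precision=4,suppress=True)
T,S=grab('top'),grab('scene')
print('knife org',tri([T,S],[(205.2,222),(373.3,213.2)]), 'tip',tri([T,S],[(216.2,180.5),(373.1,242)]), atz(T,(216.2,180.5),.003))
for l in ((548,133),(688,185),(500,300),(630,345)):
    uv=((l[0]-400)/6.667+320,l[1]/6.667+165);print('post',atz(T,uv,.083),'bar',atz(T,uv,.07))
for l in ((173,225),(342,247),(362,90),(193,68)):print('lid',atz(T,(l[0]/4+190,l[1]/4+125),.071))
go((.5,-.25,.22,.03),(.4534,.2455,.12,-.328))
E
```

```text
knife org (array([ 0.4435,  0.2499, -0.0087]), [np.float64(0.005013704421198615), np.float64(0.005013704421198525)]) tip (array([0.5874, 0.2034, 0.0033]), [np.float64(0.0011767357790890328), np.float64(0.0011767357790890454)]) [0.5871 0.2023 0.003 ]
post [ 0.5571 -0.2277  0.083 ] bar [ 0.5581 -0.2296  0.07  ]
post [ 0.5299 -0.2967  0.083 ] bar [ 0.5306 -0.2993  0.07  ]
post [ 0.4744 -0.202   0.083 ] bar [ 0.4747 -0.2037  0.07  ]
post [ 0.4509 -0.266   0.083 ] bar [ 0.4509 -0.2683  0.07  ]
lid [0.5771 0.1348 0.071 ]
lid [ 0.5561 -0.0063  0.071 ]
lid [ 0.6876 -0.0254  0.071 ]
lid [0.7088 0.116  0.071 ]
t 1.6 pos [ 0.2398 -0.5772  0.2313] rpy [ 3.142 -0.     0.394] F [ 0.8  0.9 -0.3] w 0.086
[ 36.58 -20.23   1.13] 0.364
[ 51.29 -67.78  11.13] 0.722
```

apply_moves(steps=[[4, -2, 0.1, 0.04], [8, -4.4, 0.2, 0.08], [12, -6.6, 0.3, 0.12], [16, -8.8, 0.4, 0.16], [20, -11, 0.6, 0.2], [24, -13.2, 0.7, 0.24], [28, -15.4, 0.8, 0.28], [32, -17.7, 0.9, 0.32], [36.5, -20.2, 1.1, 0.36], [38.5, -24, 1.1, 0.42]], claw=0)

```text
clock: 2.43
position: [0.4905, -0.2437, 0.2209]
tool_rot: [3.141, -0.001, -0.028]
force: [0.8, -0.4, 0.0]
grip_width: 0.0854
```

```bash
python3 -c "
from h import *
go((.53,0,.2,-.15),(.4535,.2465,.10,-.32))"
```

```text
t 2.43 pos [ 0.4905 -0.2437  0.2209] rpy [ 3.141e+00 -1.000e-03 -2.800e-02] F [ 0.8 -0.4  0. ] w 0.0854
[  3.27 -24.47   2.09] 0.122
[ -5.07 -48.9   12.07] 0.292
```

apply_moves(steps=[[1, -4, 0.5, 0.03], [2, -8, 1, 0.06], [3, -12, 1.5, 0.09], [3, -16, 2, 0.11], [3, -20, 2.5, 0.13], [3, -24, 3, 0.15], [1.5, -28, 4, 0.18], [0, -32, 6, 0.21], [-2, -36, 8, 0.24], [-4, -40, 10, 0.27]])

```text
clock: 3.27
position: [0.4668, 0.1389, 0.1296]
tool_rot: [-3.141, -0.001, -0.298]
force: [1.2, 0.3, 0.0]
grip_width: 0.0855
```

```bash
python3 -c "
from h import *
go((.4535,.2465,.08,-.32))"
```

```text
t 3.27 pos [0.4668 0.1389 0.1296] rpy [-3.141e+00 -1.000e-03 -2.980e-01] F [1.2 0.3 0. ] w 0.0855
[-4.43 -9.89  4.97] 0.022
```

apply_moves(steps=[[-2, -3, 1, 0.01], [-4, -6, 2, 0.02], [-4, -8, 3, 0.02], [-4, -8, 4, 0.02], [-4, -8, 4, 0.02], [-4, -8, 4, 0.02], [-4, -8, 4, 0.02], [-4, -8, 4, 0.02], [-4, -8, 4, 0.02], [-4, -8, 4, 0.02]])

```text
clock: 4.1
position: [0.453, 0.2251, 0.0906]
tool_rot: [-3.141, -0.0, -0.317]
force: [0.4, -0.1, -0.0]
grip_width: 0.0853
```

```bash
python3 -c "
from h import *
go((.4535,.2465,.06,-.32))
T=grab('top','t3.png');S=grab('scene')
i=cv2.cvtColor(T['color'],cv2.COLOR_RGB2BGR);j=cv2.cvtColor(S['color'],cv2.COLOR_RGB2BGR)
cv2.imwrite('pics/c3.png',np.hstack([cv2.resize(i[150:270,160:256],(400,500)),cv2.resize(j[130:255,320:420],(400,500))]))"
```

```text
t 4.1 pos [0.453  0.2251 0.0906] rpy [-3.141 -0.    -0.317] F [ 0.4 -0.1 -0. ] w 0.0853
[-0.62 -2.05  3.06] 0.003
```

View pics/c3.png

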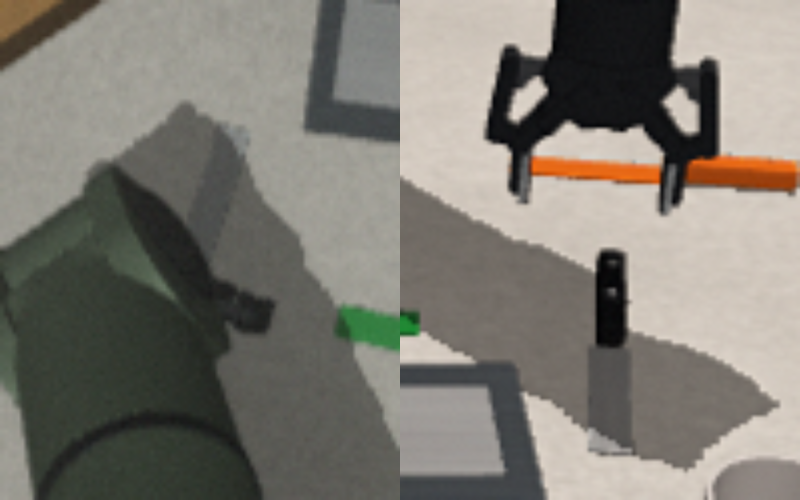

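The crop shows the open gripper above the black handle, roughly 2 cm to its right, which matches the computed correction.

apply_moves(steps=[[-0.3, -1, 1, 0], [-0.6, -2.05, 2, 0.003], [-0.6, -2.05, 3.5, 0.003], [-0.6, -2.05, 5, 0.003], [-0.6, -2.05, 6.5, 0.003], [-0.6, -2.05, 7.5, 0.003], [-0.6, -2.05, 8.2, 0.003], [-0.6, -2.05, 8.7, 0.003], [-0.6, -2.05, 8.7, 0.003], [-0.6, -2.05, 8.7, 0.003]])

```text
clock: 5.03
position: [0.4535, 0.2469, 0.0033]
tool_rot: [-3.141, -0.0, -0.319]
force: [0.2, -1.2, 0.1]
grip_width: 0.0857
```

```bash
python3 -c "
from h import *
go((.4535,.2465,.003,-.32))"
```

```text
t 5.03 pos [0.4535 0.2469 0.0033] rpy [-3.141 -0.    -0.319] F [ 0.2 -1.2  0.1] w 0.0857
[0.02 0.04 0.03] 0.001
```

apply_moves(steps=[[0, 0, 0, 0], [0, 0, 0, 0], [0, 0, 0, 0], [0, 0, 0, 0], [0, 0, 0, 0], [0, 0, 0, 0], [0, 0, 0, 0], [0, 0, 0, 0], [0, 0, 0, 0], [0, 0, 0, 0]], claw=1, force=110)

```text
clock: 5.87
position: [0.4534, 0.247, 0.0037]
tool_rot: [-3.141, -0.0, -0.319]
force: [-3.8, -1.5, 15.0]
grip_width: 0.0171
```

```bash
python3 -c "
from h import *
go((.42,.2,.12,-.148))"
```

```text
t 5.87 pos [0.4534 0.247  0.0037] rpy [-3.141 -0.    -0.319] F [-3.8 -1.5 15. ] w 0.0171
[ -1.7    5.5  -11.64] -0.171
```

apply_moves(steps=[[0, 0, -0.5, 0], [0, 0, -1.5, 0], [0, 0, -3, 0], [0, 0.5, -5, 0], [0, 1.5, -7, -0.04], [-0.5, 2.5, -9, -0.08], [-1, 3.5, -11, -0.12], [-1.5, 4.5, -11.6, -0.171], [-1.7, 5.5, -11.6, -0.171], [-1.7, 5.5, -11.6, -0.171]])

```text
clock: 6.7
position: [0.4192, 0.1983, 0.1196]
tool_rot: [3.141, -0.0, -0.151]
force: [1.3, -0.1, -0.5]
grip_width: 0.0168
```

```bash
python3 - <<'E'
from h import *
np.set_printoptions(precision=4,suppress=True)
go((.42,.2,.12,-.148))
T=grab('top','t4.png');S=grab('scene','s4.png')
for t in('knife','knife_tip'):
  for n in('top','scene'):print(t,n,[(np.round(x['uv'],1).tolist(),round(x['score'],2)) for x in cams.pinpoint(n,t)])
s=telemetry.observe();p=np.array(s['position']);y=s['tool_rot'][2]
e=p+[.143*np.cos(y),.143*np.sin(y),-.0035];print('expect tip',e,proj(T,e),proj(S,e))
i=cv2.cvtColor(T['color'],cv2.COLOR_RGB2BGR);j=cv2.cvtColor(S['color'],cv2.COLOR_RGB2BGR)
cv2.imwrite('pics/c4.png',np.hstack([cv2.resize(i[150:250,180:260],(400,500)),cv2.resize(j[130:255,320:420],(400,500))]))
E
```

```text
t 6.7 pos [0.4192 0.1983 0.1196] rpy [ 3.141 -0.    -0.151] F [ 1.3 -0.1 -0.5] w 0.0168
[ 0.05 -0.18 -0.04] -0.003
knife top [([211.7, 229.1], 0.79), ([165.6, 280.1], 0.78), ([281.0, 234.5], 0.67)]
knife scene [([354.1, 169.7], 0.92), ([272.1, 206.3], 0.71), ([390.0, 174.8], 0.62)]
knife_tip top [([242.2, 229.0], 0.62), ([217.9, 189.2], 0.55)]
knife_tip scene [([361.7, 202.6], 0.75), ([322.5, 210.4], 0.69)]
expect tip [0.5614 0.1792 0.1151] [218.1065 185.14  ] [364.6446 199.852 ]
```

View pics/c4.png

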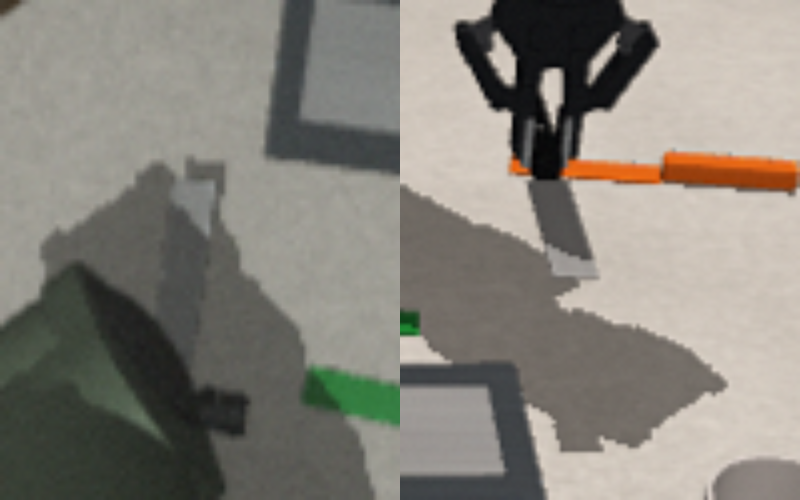

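The knife is held. Its tip shows in the top crop at (195,181), full frame (219,186.2), and in the scene crop at (575,276), full frame (363.8,199).

```bash
python3 - <<'E'
from h import *
np.set_printoptions(precision=4,suppress=True)
T,S=grab('top'),grab('scene')
print(tri([T,S],[(219,186.2),(363.8,199)]),tri([T,S],[(217.9,189.2),(361.7,202.6)]))
# fine tip edges: subpixel brightness in both
i=cv2.cvtColor(S['color'],cv2.COLOR_RGB2BGR);print(S['color'][190:204,356:372].sum(2)//3)
print(T['color'][178:194,212:226].sum(2)//3)
# front lower edge of lid in scene / lid corners for check
for t in('lid_lip','lid_hinge','tin'):
  for n in('top','scene'):print(t,n,[(np.round(x['uv'],1).tolist(),round(x['score'],2)) for x in cams.pinpoint(n,t)][:2])
ty=np.array([np.cos(-.148),np.sin(-.148)]);lip=np.array([.567,.063])
for d,z in((-.02,.12),(-.02,.058),(.009,.058)):
  tip=lip+ty*d; g=tip-ty*.141; print('tool',g,np.hypot(*g))
E
```

```text
(array([0.5581, 0.1771, 0.1156]), [np.float64(0.0008832579421606939), np.float64(0.0008832579421606439)]) (array([0.5487, 0.1799, 0.0994]), [np.float64(0.0024946404588359816), np.float64(0.002494640458835985)])
[[114  76  79  81  80  82  79  80  80  80  90 151 197 192 191 194]
 [116 111  76  76  76  81  83  82  83  79  82 117 199 195 194 194]
 [187 162 149 142  73  76  79  80  82  80  78  88 152 196 194 192]
 [128 147 157 157 144 135  74  77  79  79  78  86 150 198 194 190]
 [ 97  97 162 156 154 152 146 149 142  74  74  74 112 197 194 187]
 [102 101 171 156 155 152 154 156 156 147 147 145 141 146 189 186]
 [108 110 149 156 154 152 153 153 156 158 155 154 155 172 194 189]
 [107 106 116 158 157 154 151 155 155 157 154 153 157 177 195 193]
 [106 100  91 166 161 159 158 159 158 159 158 156 156 153 144 199]
 [106 103 100 112 109 108 107 108 125 125 122 121 119 125 161 196]
 [104 104 104 103 103 104 102  99 119 184 179 182 188 191 195 196]
 [104 103 105 103 104 105 106  99 116 197 190 192 196 197 195 193]
 [103 105 104 102 104  98  96 112 188 195 192 195 194 192 192 191]
 [107 106 104  99 
[... 686 characters left out ...]
 91 146 154]
 [ 94  88 124 125 128 130 131 128 132 137  84  92 145 151]
 [ 93  79  95 121 130 130 129 129 131 140  96  89 144 150]
 [ 92  81  76  97  99 126 129 127 131 142 103  96 142 151]
 [ 92  81  78  75  79 123 128 130 128 126  97 124 149 150]
 [ 82  83  79  78  78  96 124 127 131 113  90 115 145 151]]
lid_lip top [([256.9, 184.3], 0.98)]
lid_lip scene [([317.0, 221.4], 0.77), ([454.6, 266.0], 0.25)]
lid_hinge top [([260.3, 147.2], 0.56)]
lid_hinge scene [([324.4, 256.9], 0.87)]
tin top [([260.3, 166.2], 0.94), ([403.3, 161.6], 0.39)]
tin scene [([320.8, 261.2], 0.93)]
tool [0.4078 0.0867] 0.4168840159620846
tool [0.4078 0.0867] 0.4168840159620846
tool [0.4364 0.0825] 0.4441654560282714
```

```bash
python3 -c "
from h import *
go((.406,.087,.10,-.148),(.406,.087,.060,-.148))"
```

```text
t 7.4 pos [0.4199 0.2    0.1191] rpy [ 3.142  0.    -0.148] F [-1.1  0.1 -1.4] w 0.017
[ 0.29 11.39  1.91] -0.0
[ 0.29 11.39  5.91] -0.0
```

apply_moves(steps=[[-0.8, 2, 0, 0], [-0.8, 4.5, 0, 0], [-0.8, 7.5, 0.5, 0], [-0.5, 10, 1, 0], [0, 11.4, 1.9, 0], [0.1, 11.4, 3.5, 0], [0.1, 11.4, 5, 0], [0.2, 11.4, 5.9, 0], [0.2, 11.4, 5.9, 0], [0.2, 11.4, 5.9, 0]])

```text
clock: 8.23
position: [0.4049, 0.0871, 0.06]
tool_rot: [3.141, 0.001, -0.148]
force: [-0.5, -0.6, -0.6]
grip_width: 0.017
```

```bash
python3 - <<'E'
from h import *
np.set_printoptions(precision=4,suppress=True)
go((.4364,.0825,.060,-.148))
T=grab('top','t5.png');S=grab('scene','s5.png')
s=telemetry.observe();p=np.array(s['position']);y=s['tool_rot'][2]
e=p+[.141*np.cos(y),.141*np.sin(y),-.0035];print('expect tip',e,proj(T,e),proj(S,e))
i=cv2.cvtColor(T['color'],cv2.COLOR_RGB2BGR);j=cv2.cvtColor(S['color'],cv2.COLOR_RGB2BGR)
cv2.imwrite('pics/c5.png',np.hstack([cv2.resize(i[165:215,220:300],(400,250),interpolation=2),cv2.resize(j[195:245,280:360],(400,250),interpolation=2)]))
for r in range(176,206): print(r,T['color'][r,246:268].sum(1)//3)
E
```

```text
t 8.23 pos [0.4049 0.0871 0.06  ] rpy [ 3.141  0.001 -0.148] F [-0.5 -0.6 -0.6] w 0.017
[ 3.18 -0.01 -0.  ] 0.0
expect tip [0.5448 0.0664 0.0572] [254.0916 190.7933] [316.8348 219.7871]
176 [ 67  66  60  64  66  69  70  77  83  81  84  91 102 102  98  99 116 115
 130 127 128 126]
177 [ 67  66  67  65  66  66  61  67  62  66  66  63  73  75  68  69  83  86
  97  93 100 104]
178 [66 63 67 64 68 63 65 63 63 66 64 67 61 71 66 65 62 65 66 66 66 70]
179 [66 64 68 63 66 66 68 61 66 63 65 64 64 67 64 64 68 65 64 65 66 69]
180 [64 61 69 68 65 64 62 64 67 62 64 65 63 65 64 66 68 66 67 65 64 62]
181 [62 64 66 64 60 64 64 65 63 65 62 65 64 64 67 65 62 65 64 67 60 65]
182 [70 68 65 67 63 63 64 64 63 64 66 63 65 68 61 70 70 68 64 66 66 66]
183 [122 120 100 101  82  83  76  75  71  67  68  69  68  67  64  67  66  63
  63  65  69  65]
184 [147 149 138 138 131 133 127 127 125 118  98 101  84  69  75  72  70  66
  66  66  67  65]
185 [150 148 149 153 153 150 152 150 149 146 137 137 126 127 126 126 123 100
  95  99  84  74]
186 [148 149 150 149 151 155 152 150 151 149 149 146 149 150 153 151 149 145
 1
[... 1120 characters left out ...]
0 150 156 145 149
 150 150 150 150]
199 [ 90  91  93  85  79  75  76  77  76 100 129 123 145 147 150 156 149 148
 147 149 145 149]
200 [ 91  91  92  80  74  77  77  78  73  79 130 126 143 147 147 150 150 145
 143 144 144 145]
201 [ 93  92  81  81  77  75  78  77  80  77  97 100 142 150 149 150 145 150
 147 149 147 145]
202 [ 91  88  78  79  74  79  76  77  75  75  80  78 142 150 152 147 147 148
 149 150 152 151]
203 [ 93  93  83  74  76  75  82  77  76  76  86  83 145 155 150 147 151 153
 146 148 152 151]
204 [ 92  90  83  75  76  75  74  76  77  76  84  93 119 145 151 149 150 154
 147 148 153 153]
205 [ 91  91  80  80  72  79  77  74  77  72  75  88  91 118 145 148 155 155
 148 149 148 153]
```

View pics/c5.png

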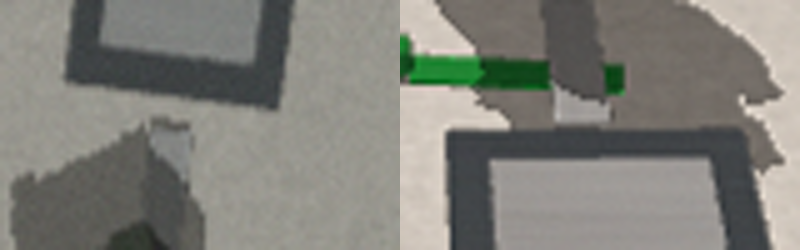

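The top crop shows the tip at (170,125), just short of the lid's edge. In the scene crop the tip is at (580,122), just before the lid edge at row 130. Both agree with the prediction to under 1 px.

```bash
python3 - <<'E'
from h import *
np.set_printoptions(precision=4,suppress=True)
T=grab('top')
ty=np.array([np.cos(-.148),np.sin(-.148)])
a=atz(T,(253.5,183.75),.071);b=atz(T,(253.5,190.8),.059);print(a,b,'gap',(a-b)[:2]@ty)
S=grab('scene')
# lid front bottom edge height from blade's view: lid top front edge, scene
print('scene lid front top at z .071',atz(S,(316,221),.071),'tip',atz(S,(316.5,219.4),.0565))
go((.4049+.032*ty[0],.0871+.032*ty[1],.06,-.148))
E
```

```text
[0.5675 0.0671 0.071 ] [0.5447 0.0683 0.059 ] gap 0.022741572523519146
scene lid front top at z .071 [0.5693 0.0581 0.071 ] tip [0.542  0.0662 0.0565]
t 8.43 pos [0.4054 0.0872 0.0607] rpy [-3.141 -0.001 -0.148] F [ 0.9  0.6 -1.7] w 0.0174
[3.15 0.01 0.08] -0.0
```

apply_moves(steps=[[0.5, 0, 0, 0], [1, 0, 0, 0], [1.5, 0, 0, 0], [2, 0, 0, 0], [2.3, 0, 0, 0], [2.6, 0, 0, 0], [2.9, 0, 0, 0], [3.1, 0, 0, 0], [3.1, 0, 0, 0], [3.1, 0, 0, 0]])

```text
clock: 9.27
position: [0.4356, 0.0823, 0.06]
tool_rot: [3.142, 0.0, -0.148]
force: [-1.0, -0.2, -0.6]
grip_width: 0.0175
```

```bash
python3 - <<'E'
from h import *
go((.4049+.031*.989,.0871-.031*.147,.06,-.148))
# arc plan: contact = blade top tip. hinge at z .066, s=0 along tin x, lip at s=-.134
r0=.1255
import numpy as np
tip0=(-r0,.0595)
for th in range(0,100,5):
    t=np.radians(th);r=.1255-.022*th/90
    x=-r*np.cos(t);z=.066+r*np.sin(t)
    print(th,'dx %.2f'%(100*(x-tip0[0])),'up %.2f'%(100*(z-tip0[1])))
E
```

```text
t 9.27 pos [0.4356 0.0823 0.06  ] rpy [ 3.142  0.    -0.148] F [-1.  -0.2 -0.6] w 0.0175
[-0.01 -0.02  0.  ] -0.0
0 dx 0.00 up 0.65
5 dx 0.17 up 1.73
10 dx 0.43 up 2.79
15 dx 0.78 up 3.80
20 dx 1.22 up 4.78
25 dx 1.73 up 5.70
30 dx 2.32 up 6.56
35 dx 2.97 up 7.36
40 dx 3.69 up 8.09
45 dx 4.45 up 8.75
50 dx 5.27 up 9.33
55 dx 6.12 up 9.83
60 dx 7.01 up 10.25
65 dx 7.92 up 10.58
70 dx 8.84 up 10.84
75 dx 9.78 up 11.00
80 dx 10.71 up 11.08
85 dx 11.64 up 11.08
90 dx 12.55 up 11.00
95 dx 13.44 up 10.84
```

First lift: to about 20°.

apply_moves(steps=[[0, 0, -0.4, 0], [0, 0, -0.7, 0], [0.1, 0, -1.2, 0], [0.2, 0, -1.8, 0], [0.4, 0, -2.5, 0], [0.6, 0, -3.2, 0], [0.9, 0, -4, 0], [1.2, 0, -4.8, 0], [1.2, 0, -4.8, 0], [1.2, 0, -4.8, 0]])

```text
clock: 10.1
position: [0.4483, 0.0806, 0.1087]
tool_rot: [-3.141, -0.002, -0.148]
force: [0.6, -1.0, -1.4]
grip_width: 0.0173
```

```bash
python3 - <<'E'
from h import *
go((.4356+.0247*.989,.0823-.0247*.147,.1075,-.148))
S=grab('scene');j=cv2.cvtColor(S['color'],cv2.COLOR_RGB2BGR)
cv2.imwrite('pics/c6.png',cv2.resize(j[150:290,260:400],(560,560),interpolation=2))
E
```

```text
t 10.1 pos [0.4483 0.0806 0.1087] rpy [-3.141e+00 -2.000e-03 -1.480e-01] F [ 0.6 -1.  -1.4] w 0.0173
[1.18 0.02 0.12] -0.0
```

View pics/c6.png

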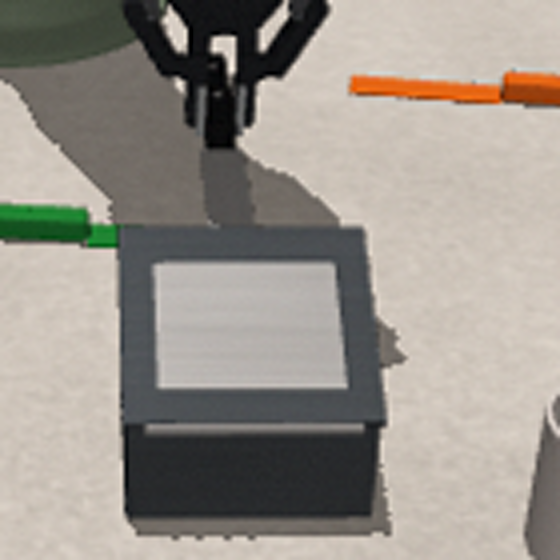

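The lid is rising: its front edge is now at crop row 228 (full-frame row ~207, was 221), with the blade under it. I'll continue to ~55°.

apply_moves(steps=[[0.5, 0, -0.9, 0], [1.1, 0, -1.8, 0], [1.75, 0, -2.6, 0], [2.45, 0, -3.3, 0], [3.2, 0, -4, 0], [4, 0, -4.55, 0], [4.9, 0, -5.05, 0], [4.9, 0, -5.05, 0], [4.9, 0, -5.05, 0], [4.9, 0, -5.05, 0]])

```text
clock: 10.98
position: [0.4958, 0.0733, 0.1583]
tool_rot: [3.142, 0.0, -0.148]
force: [-0.5, 0.1, -1.4]
grip_width: 0.0174
```

apply_moves(steps=[[0.9, 0, -0.4, 0], [1.8, 0, -0.75, 0], [2.7, 0, -1, 0], [3.6, 0, -1.17, 0], [4.6, 0, -1.25, 0], [5.5, 0, -1.25, 0], [5.8, 0, -1.25, 0], [5.8, 0, -1.25, 0], [5.8, 0, -1.25, 0], [5.8, 0, -1.25, 0]])

```text
clock: 11.82
position: [0.5531, 0.0648, 0.171]
tool_rot: [3.142, 0.0, -0.148]
force: [0.1, -0.3, -1.6]
grip_width: 0.0169
```

```bash
python3 - <<'E'
from h import *
np.set_printoptions(precision=4,suppress=True)
go((.4356+.1255*.989,.0823-.1255*.147,.170,-.148))
T=grab('top');S=grab('scene')
r={n:cams.pinpoint(n,'lid_lip') for n in('top','scene')};print(r)
if all(r.values()): print(tri([T,S],[r['top'][0]['uv'],r['scene'][0]['uv']]))
j=cv2.cvtColor(S['color'],cv2.COLOR_RGB2BGR);i=cv2.cvtColor(T['color'],cv2.COLOR_RGB2BGR)
cv2.imwrite('pics/c7.png',np.hstack([cv2.resize(j[150:290,260:400],(400,400),interpolation=2),cv2.resize(i[115:215,210:310],(400,400),interpolation=2)]))
E
```

```text
t 11.82 pos [0.5531 0.0648 0.171 ] rpy [ 3.142  0.    -0.148] F [ 0.1 -0.3 -1.6] w 0.0169
[ 0.67 -0.    0.1 ] -0.0
{'top': [{'uv': [258.8, 138.6], 'score': 0.55}], 'scene': [{'uv': [322.8, 203.4], 'score': 0.71}]}
(array([0.6937, 0.0395, 0.2012]), [np.float64(0.0008833596657401043), np.float64(0.0008833596657401039)])
```

View pics/c7.png

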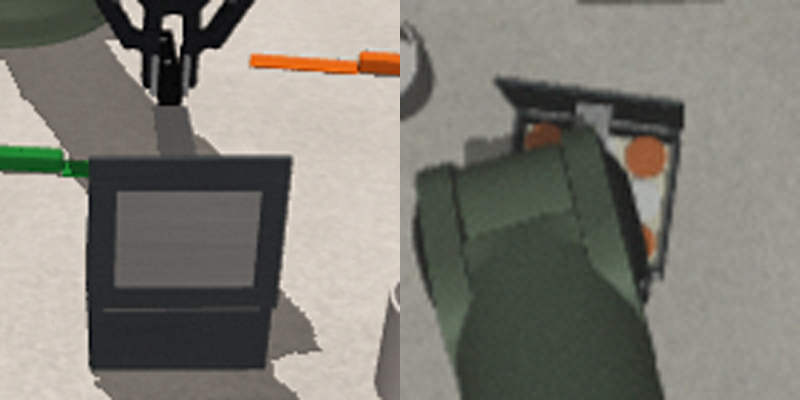

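The pods are visible and the lid is nearly upright (lip at z=0.201, ~87°). I'll nudge it 6 mm, then withdraw the knife straight back.

apply_moves(steps=[[0.3, 0, 0.1, 0], [0.6, 0, 0.1, 0], [0.65, 0, 0.1, 0], [0.65, 0, 0.1, 0], [0, 0, 0.1, 0], [-1, 0, 0.1, 0], [-3, 0, 0, 0], [-5, 0, 0, 0], [-7, 0, 0, 0], [-9, 0, 0, 0]])

```text
clock: 12.85
position: [0.4625, 0.0781, 0.1711]
tool_rot: [3.142, 0.0, -0.148]
force: [0.4, 0.3, -0.5]
grip_width: 0.0172
```

```bash
python3 - <<'E'
from h import *
np.set_printoptions(precision=4,suppress=True)
go((.43,.03,.2,-.2),(.46,-.15,.2,-.3),(.505,-.25,.16,-.354))
T=grab('top');S=grab('scene')
for n in('lid_lip','rest_top','lid_hinge'):
    r={c:cams.pinpoint(c,n) for c in('top','scene')}
    if all(r.values()): print(n,tri([T,S],[r['top'][0]['uv'],r['scene'][0]['uv']]))
E
```

```text
t 12.85 pos [0.4625 0.0781 0.1711] rpy [ 3.142  0.    -0.148] F [ 0.4  0.3 -0.5] w 0.0172
[-2.5   5.24 -2.89] 0.052
[ 3.12 22.6  -2.89] 0.152
[ 9.05 31.83  1.11] 0.206
lid_lip (array([0.6974, 0.0411, 0.2066]), [np.float64(0.0025825714126821715), np.float64(0.002582571412682167)])
rest_top (array([ 0.4979, -0.2514,  0.0599]), [np.float64(5.1276397190810354e-05), np.float64(5.1276397190888966e-05)])
lid_hinge (array([0.6921, 0.0441, 0.0563]), [np.float64(0.004601047361438942), np.float64(0.004601047361438957)])
```

apply_moves(steps=[[-1, 2, -0.5, 0.02], [-1.5, 5, -0.5, 0.04], [-1, 9, -0.5, 0.06], [0, 13, -0.5, 0.08], [1.5, 17, -0.5, 0.1], [3, 21, -0.5, 0.13], [5, 25, -0.5, 0.16], [7, 29, -0.3, 0.19], [8.8, 31.8, 0, 0.206], [8.8, 31.8, 0, 0.206]])

```text
clock: 14.08
position: [0.5054, -0.2571, 0.1703]
tool_rot: [3.139, -0.002, -0.362]
force: [-1.4, -0.2, -1.0]
grip_width: 0.0168
```

apply_moves(steps=[[0, 0, 0.5, 0], [0, 0, 1, 0], [0, 0, 1.5, 0], [0, 0, 2, 0], [0, 0, 2, 0], [0, 0, 2, 0], [0, 0, 2, 0], [0, 0, 2, 0], [0, 0, 2, 0], [0, 0, 2, 0]])

```text
clock: 14.92
position: [0.5046, -0.2494, 0.1513]
tool_rot: [-3.142, -0.0, -0.354]
force: [-0.3, -0.3, -1.9]
grip_width: 0.0171
```

```bash
python3 - <<'E'
from h import *
np.set_printoptions(precision=4,suppress=True)
go((.505,-.25,.0735,-.354))
T=grab('top');S=grab('scene')
for n in('lid_lip','rest_top','rest','knife_tip'):
    r={c:cams.pinpoint(c,n) for c in('top','scene')};print(n,{c:[(np.round(x['uv'],1).tolist(),round(x['score'],2)) for x in v][:3] for c,v in r.items()})
    if all(r.values()): print('  ',tri([T,S],[r['top'][0]['uv'],r['scene'][0]['uv']]))
s=telemetry.observe();p=np.array(s['position']);y=s['tool_rot'][2]
for L in(0,.042,.141):
  e=p+[L*np.cos(y),L*np.sin(y),-.0035];print(e,proj(T,e),proj(S,e))
j=cv2.cvtColor(S['color'],cv2.COLOR_RGB2BGR);i=cv2.cvtColor(T['color'],cv2.COLOR_RGB2BGR)
cv2.imwrite('pics/c8.png',np.hstack([cv2.resize(j[165:265,140:240],(400,400),interpolation=2),cv2.resize(i[140:240,310:410],(400,400),interpolation=2)]))
E
```

```text
t 14.92 pos [ 0.5046 -0.2494  0.1513] rpy [-3.142 -0.    -0.354] F [-0.3 -0.3 -1.9] w 0.0171
[0.06 0.04 7.78] -0.0
lid_lip {'top': [([259.9, 137.3], 0.85)], 'scene': [([328.2, 205.2], 0.92), ([454.8, 264.6], 0.15)]}
   (array([0.6995, 0.0427, 0.1998]), [np.float64(0.005776705313131754), np.float64(0.005776705313131787)])
rest_top {'top': [([346.8, 200.1], 0.72)], 'scene': [([187.6, 219.1], 0.7), ([97.5, 238.4], 0.4)]}
   (array([ 0.5071, -0.2477,  0.067 ]), [np.float64(0.003315512176307744), np.float64(0.00331551217630775)])
rest {'top': [([348.8, 199.9], 0.49)], 'scene': [([189.7, 240.6], 0.77)]}
   (array([ 0.5104, -0.2568,  0.0049]), [np.float64(0.004329515755324136), np.float64(0.004329515755324084)])
knife_tip {'top': [([242.0, 225.2], 0.81), ([206.2, 290.0], 0.8), ([368.3, 159.4], 0.44)], 'scene': [([158.9, 226.3], 0.65), ([348.9, 173.0], 0.64)]}
   (array([ 0.4773, -0.1073,  0.0859]), [np.float64(0.2180109735494766), np.float64(0.21801097354947654)])
[ 0.5045 -0.2495  0.1476] [352.4535 199.8021] [184.5689 190.513 ]
[ 0.5438 -0.264   0.1476] [356.7759 187.2687] [177.8171 199.6686]
[ 0.6367 -0.2984  0.1476] [366.9372 157.8051] [159.9904 223.8418]
```

View pics/c8.png

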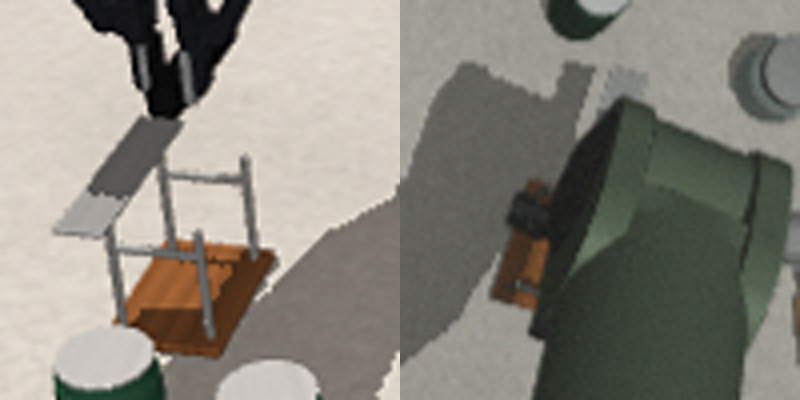

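The scene crop shows the knife above the rest, with the tip at (82,235) as expected. The near bar runs (113,250)–(203,256) and the far bar (165,178)–(245,180). I'll work out the rest's centre and yaw from these.

```bash
python3 - <<'E'
from h import *
np.set_printoptions(precision=4,suppress=True)
S=grab('scene')
P=[atz(S,(140+a/4,165+b/4),.067)[:2] for a,b in((113,250),(203,256),(165,178),(245,180))];print(np.array(P),np.mean(P,0))
# tops of posts z .086 
Q=[atz(S,(140+a/4,165+b/4),.086)[:2] for a,b in((108,232),(200,232),(163,155),(245,157))];print(np.array(Q),np.mean(Q,0))
for W in(P,Q):
  y=np.array(W[0]-W[1]+W[2]-W[3]);x=np.array(W[0]+W[1]-W[2]-W[3]);print(np.degrees(np.arctan2(-y[0],y[1])),np.degrees(np.arctan2(x[1],x[0])))
E
```

```text
[[ 0.5353 -0.2964]
 [ 0.55   -0.2431]
 [ 0.4598 -0.2675]
 [ 0.4701 -0.2174]] [ 0.5038 -0.2561]
[[ 0.5439 -0.2964]
 [ 0.5524 -0.2429]
 [ 0.4627 -0.2665]
 [ 0.4731 -0.2156]] [ 0.508  -0.2554]
166.44954520426342 -19.3641745059455
169.7787776211459 -19.595653184650608
```

apply_moves(steps=[[0.2, 0.1, 1, 0], [0.4, 0.25, 2, -0.006], [0.4, 0.25, 3, -0.006], [0.4, 0.25, 4, -0.006], [0.4, 0.25, 5, -0.006], [0.4, 0.25, 6, -0.006], [0.4, 0.25, 6.7, -0.006], [0.4, 0.25, 7.2, -0.006], [0.4, 0.25, 7.2, -0.006], [0.4, 0.25, 7.2, -0.006]])

```text
clock: 16.3
position: [0.5074, -0.2532, 0.079]
tool_rot: [-3.142, 0.0, -0.348]
force: [1.1, 0.1, -0.9]
grip_width: 0.0171
```

apply_moves(steps=[[0, 0, 0.05, 0], [0, 0, 0.1, 0], [0, 0, 0.15, 0], [0, 0, 0.2, 0], [0, 0, 0.25, 0], [0, 0, 0.3, 0], [0, 0, 0.35, 0], [0, 0, 0.4, 0], [0, 0, 0.4, 0], [0, 0, 0.4, 0]])

```text
clock: 17.13
position: [0.5073, -0.2532, 0.075]
tool_rot: [3.142, 0.0, -0.348]
force: [0.1, 0.1, -1.5]
grip_width: 0.0176
```

```bash
python3 - <<'E'
from h import *
go((.5075,-.2532,.0735,-.348))
S=grab('scene');T=grab('top');s=telemetry.observe();print(s['force'],s['moment'])
j=cv2.cvtColor(S['color'],cv2.COLOR_RGB2BGR)
cv2.imwrite('pics/c9.png',cv2.resize(j[185:265,145:225],(600,600),interpolation=2))
E
```

```text
t 17.13 pos [ 0.5073 -0.2532  0.075 ] rpy [ 3.142  0.    -0.348] F [ 0.1  0.1 -1.5] w 0.0176
[ 0.02 -0.    0.15] -0.0
[ 0.85991475  0.96613465 -1.53166064] [-0.0311684  -0.04103601 -0.01383039]
```

View pics/c9.png

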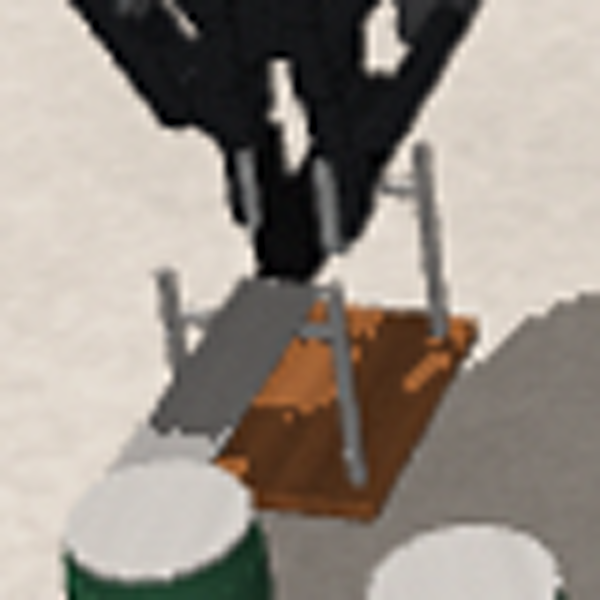

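The blade now lies between the near bar's posts (at columns 175 and 345). It isn't in contact yet, so I'll creep down.

apply_moves(steps=[[0, 0, 0.02, 0], [0, 0, 0.04, 0], [0, 0, 0.06, 0], [0, 0, 0.08, 0], [0, 0, 0.1, 0], [0, 0, 0.12, 0], [0, 0, 0.14, 0], [0, 0, 0.15, 0], [0, 0, 0.15, 0], [0, 0, 0.15, 0]])

```text
clock: 18.07
position: [0.5073, -0.2532, 0.0737]
tool_rot: [3.142, -0.0, -0.348]
force: [-0.8, 0.2, 2.6]
grip_width: 0.0177
```

```bash
python3 -c "
from h import *
go();s=telemetry.observe();print(s['force'],s['moment'])"
```

```text
t 18.07 pos [ 0.5073 -0.2532  0.0737] rpy [ 3.142 -0.    -0.348] F [-0.8  0.2  2.6] w 0.0177
[-0.83118117  0.15882154  2.63730934] [ 0.1061289   0.17575663 -0.02344048]
```

The rear bar touches first (+4 N, and the moment points to the handle side). I'll loosen the grip a little so the knife can pivot level, then lower slightly.

apply_moves(steps=[[0, 0, 0, 0], [0, 0, 0, 0], [0, 0, 0.02, 0], [0, 0, 0.04, 0], [0, 0, 0.06, 0], [0, 0, 0.08, 0], [0, 0, 0.1, 0], [0, 0, 0.12, 0], [0, 0, 0.12, 0], [0, 0, 0.12, 0]], force=20)

```text
clock: 18.9
position: [0.5074, -0.2532, 0.0734]
tool_rot: [-3.141, -0.0, -0.348]
force: [-8.0, 3.7, 25.1]
grip_width: 0.0177
```

```bash
python3 -c "
from h import *
go();s=telemetry.observe();print(s['force'],s['moment'])"
```

```text
t 18.9 pos [ 0.5074 -0.2532  0.0734] rpy [-3.141 -0.    -0.348] F [-8.   3.7 25.1] w 0.0177
[-8.03787211  3.69715037 25.08599371] [ 0.85140754  1.58833506 -0.02492288]
```

apply_moves(steps=[[0, 0, -0.02, 0], [0, 0, -0.04, 0], [0, 0, -0.06, 0], [0, 0, -0.07, 0], [0, 0, -0.07, 0], [0, 0, -0.07, 0], [0, 0, -0.07, 0], [0, 0, -0.07, 0], [0, 0, -0.07, 0], [0, 0, -0.07, 0]])

```text
clock: 19.73
position: [0.5074, -0.2532, 0.0735]
tool_rot: [-3.142, -0.0, -0.348]
force: [-3.3, 1.3, 12.0]
grip_width: 0.0175
```

```bash
python3 -c "
from h import *
go();s=telemetry.observe();print(s['force'],s['moment'])
S=grab('scene');j=cv2.cvtColor(S['color'],cv2.COLOR_RGB2BGR)
cv2.imwrite('pics/c10.png',cv2.resize(j[195:265,145:215],(600,600),interpolation=2))"
```

```text
t 19.73 pos [ 0.5074 -0.2532  0.0735] rpy [-3.142 -0.    -0.348] F [-3.3  1.3 12. ] w 0.0175
[-3.29773024  1.33036317 12.00122   ] [ 0.46055393  0.82994049 -0.03421072]
```

View pics/c10.png

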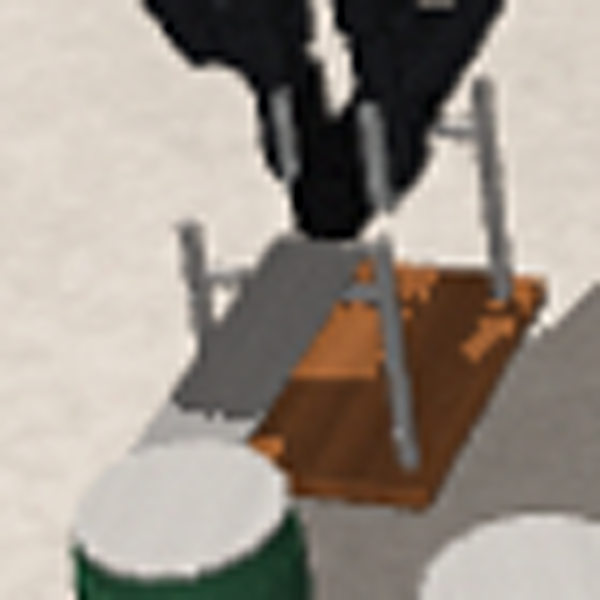

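Both posts of the near bar still flank the blade (columns 195 and 400), well centred. The force and moment still point to the rear bar only, so I'll state claw and force together to make sure the grip relaxes.

apply_moves(steps=[[0, 0, 0, 0], [0, 0, 0, 0], [0, 0, 0.01, 0], [0, 0, 0.03, 0], [0, 0, 0.04, 0], [0, 0, 0.05, 0], [0, 0, 0.05, 0], [0, 0, 0.05, 0], [0, 0, 0.05, 0], [0, 0, 0.05, 0]], claw=1, force=20)

```text
clock: 20.62
position: [0.5074, -0.2532, 0.0735]
tool_rot: [-3.141, -0.0, -0.348]
force: [-6.3, 2.6, 22.2]
grip_width: 0.0171
```

```bash
python3 -c "
from h import *
go();s=telemetry.observe();print(s['force'],s['moment'])"
```

```text
t 20.62 pos [ 0.5074 -0.2532  0.0735] rpy [-3.141 -0.    -0.348] F [-6.3  2.6 22.2] w 0.0171
[-6.34393545  2.64276561 22.20620418] [ 0.71822214  1.36536693 -0.01536307]
```

apply_moves(steps=[[0, 0, -0.02, 0], [0, 0, -0.05, 0], [0, 0, -0.08, 0], [0, 0, -0.1, 0], [0, 0, -0.1, 0], [0, 0, -0.1, 0], [0, 0, -0.1, 0], [0, 0, -0.1, 0], [0, 0, -0.1, 0], [0, 0, -0.1, 0]])

```text
clock: 21.45
position: [0.5074, -0.2532, 0.0736]
tool_rot: [-3.142, 0.0, -0.348]
force: [-0.7, 0.8, 4.9]
grip_width: 0.0176
```

apply_moves(steps=[[0, 0, 0, 0], [0, 0, 0, 0], [0, 0, 0, 0], [0, 0, 0, 0], [0, 0, 0, 0], [0, 0, 0, 0], [0, 0, 0, 0], [0, 0, 0, 0], [0, 0, 0, 0], [0, 0, 0, 0]], claw=0.78)

```text
clock: 22.28
position: [0.5074, -0.2531, 0.0736]
tool_rot: [-3.142, 0.0, -0.348]
force: [-0.4, -0.1, -1.1]
grip_width: 0.0187
```

```bash
python3 -c "
from h import *
go();s=telemetry.observe();print(s['force'],s['moment'])"
```

```text
t 22.28 pos [ 0.5074 -0.2531  0.0736] rpy [-3.142  0.    -0.348] F [-0.4 -0.1 -1.1] w 0.0187
[-0.38245298 -0.0854958  -1.12353317] [ 0.01981251  0.04570493 -0.00662543]
```

apply_moves(steps=[[0, 0, 0, 0], [0, 0, 0, 0], [0, 0, 0, 0], [0, 0, 0, 0], [0, 0, 0, 0], [0, 0, 0, 0], [0, 0, 0, 0], [0, 0, 0, 0], [0, 0, 0, 0], [0, 0, 0, 0]], claw=0.7)

```text
clock: 23.12
position: [0.5073, -0.2532, 0.0736]
tool_rot: [-3.142, -0.0, -0.348]
force: [0.2, 0.4, 0.7]
grip_width: 0.0256
```

apply_moves(steps=[[0, 0, 0, 0], [0, 0, 0, 0], [0, 0, 0, 0], [0, 0, 0, 0], [0, 0, 0, 0], [0, 0, 0, 0], [0, 0, 0, 0], [0, 0, 0, 0], [0, 0, 0, 0], [0, 0, 0, 0]], claw=0.3)

```text
clock: 23.95
position: [0.5074, -0.2532, 0.0736]
tool_rot: [-3.142, -0.0, -0.348]
force: [0.1, 0.0, -0.8]
grip_width: 0.0598
```

apply_moves(steps=[[0, 0, -0.3, 0], [0, 0, -1, 0], [0, 0, -2, 0], [0, 0, -3.5, 0], [0, 0, -6, 0], [0, 0, -9, 0], [0, 0, -12, 0], [0, 0, -14, 0], [0, 0, -14, 0], [0, 0, -14, 0]])

```text
clock: 24.78
position: [0.5078, -0.2533, 0.2154]
tool_rot: [-3.142, -0.003, -0.348]
force: [-0.6, 0.4, -0.8]
grip_width: 0.0599
```

apply_moves(steps=[[-2, 2, 0, 0], [-4, 5, 0, 0], [-5, 8, 0, 0], [-6, 12, 0, 0], [-7, 15, 0, 0], [-8, 18, 0, 0], [-8, 21, 0, 0], [-8, 21, 0, 0], [-8, 21, 0, 0], [-8, 21, 0, 0]])

```text
clock: 25.62
position: [0.3605, -0.4226, 0.213]
tool_rot: [-3.141, 0.001, -0.348]
force: [-1.0, 0.4, -0.2]
grip_width: 0.0596
```

```bash
python3 - <<'E'
from h import *
np.set_printoptions(precision=4,suppress=True)
go()
T=grab('top');S=grab('scene')
for n in('lid_lip','knife','can_a'):
    for c in('top','scene'): print(n,c,[(np.round(x['uv'],1).tolist(),round(x['score'],2)) for x in cams.pinpoint(c,n)][:4])
j=cv2.cvtColor(S['color'],cv2.COLOR_RGB2BGR);i=cv2.cvtColor(T['color'],cv2.COLOR_RGB2BGR)
a=np.hstack([cv2.resize(j[185:265,145:225],(400,400),interpolation=2),cv2.resize(i[140:240,310:410],(400,400),interpolation=2)])
b=np.hstack([j[180:330,60:460],i[60:210,110:510]])
cv2.imwrite('pics/c11.png',np.vstack([a,b]))
E
```

```text
t 25.62 pos [ 0.3605 -0.4226  0.213 ] rpy [-3.141  0.001 -0.348] F [-1.   0.4 -0.2] w 0.0596
lid_lip top []
lid_lip scene [([326.9, 203.5], 0.75), ([96.1, 285.1], 0.39)]
knife top [([165.0, 276.9], 0.92), ([352.2, 200.0], 0.77), ([280.5, 231.7], 0.55)]
knife scene [([388.8, 174.6], 0.77), ([272.9, 205.9], 0.67), ([187.4, 213.8], 0.6), ([407.2, 286.7], 0.38)]
can_a top [([329.9, 132.8], 0.6), ([354.6, 143.2], 0.6), ([346.6, 201.5], 0.28)]
can_a scene [([170.1, 299.1], 0.74), ([208.8, 306.0], 0.59)]
```

View pics/c11.png

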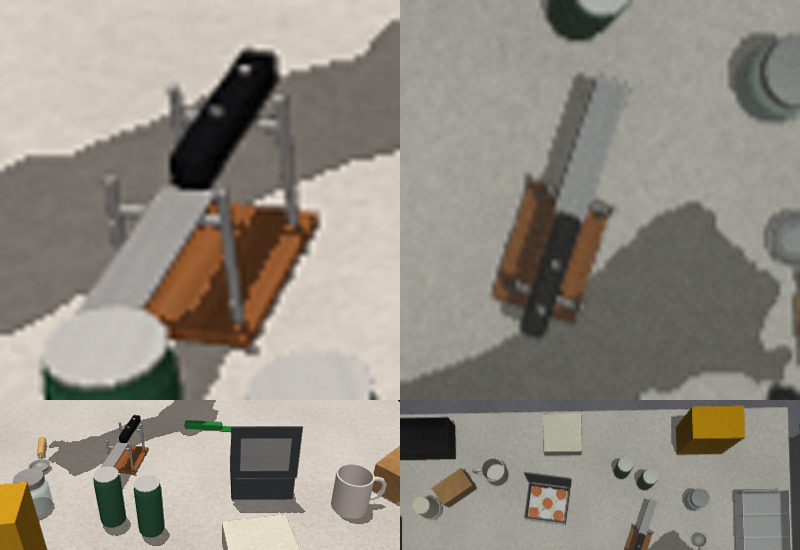

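The knife lies across both bars between the posts, and the lid stands upright. The visible bystanders sit where they were, and the gripper is clear. I'm handing in.

```bash
python3 -c "
from h import *
print(workorder.job_done())"
```

```text
the job is handed in; nothing more can be done
None
```

I levered the tin's lid open with the black palette knife, laid the knife on both bars of the rest, and handed the job in at about 26 s of the 51 s allowed. No verdict was reported.

- **Lid:** I slid the blade tip about 9 mm under the lid's edge and swung the lid up in an arc, then backed the knife out. The last two-camera measurement put the lid's edge directly above the hinge at about 0.20 m, so it stands close to 90°. In the final picture it is still upright.
- **Knife:** The final pictures show it lying along the rest across both bars, between the posts and clear of the counter. The gripper was open and away from everything.
- **Other things:** The bystanders I could see in the last pictures had not moved. Only the cans were re-checked by position, to within 1–2 pixels.

Checks that disagreed or were missing:
- **Lowering onto the rest:** The force and moment readings suggested only the bar under the handle was touching, up to 25 N. I eased the load to about 5 N and opened the fingers in small steps, so the blade may have settled by about a millimetre as I let go.
- **Grip width:** It read about 17 mm on the 20 mm handle, though the hold looked firm throughout.
- **Last lid check:** The top camera did not find the lid's edge in the final frame, so that check rests on the scene camera and the picture.

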